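Screw down the loose ring on the painting-panel clamp

TASK

Three small clamps hold a painting panel on its board, and the round ring has been left loose on its threaded stud. Screw the round ring down, clockwise seen from above, a little less than a quarter of a turn, until it comes up firm against its stop, then let go of it. Do not turn the wing nut or the four-lobed knob on the other two clamps.

Things in the scene. Friction and masses are not known exactly. Their poses are not given: they have to be found in the camera images.
- ring (a joint): Angle of the round ring on its stud, rad: grows clockwise seen from above; 1.4 is fully home, against a rigid stop. It starts between 0 and 0.5, so 0.9 to 1.4 rad remain, one grasp's worth. The ring sinks 3 mm per rad (fingers may follow it or slide on it). It takes about 0.1 N m to turn, the stop much more; it stays where it is left.
- ring_mid (a point): Centre of the round steel ring, half-way up its vertical axis; moves and turns with it. Ring: knurled, 44 mm outside diameter, 24 mm high, gripped across its diameter at any yaw. Its threaded stud, 14 mm thick, ends 27 to 32 mm above this point. Below the ring is a 26 mm thick bushing, and 32 to 36 mm below this point a flat strap, 22 mm wide, reaching 50 mm out over the panel.
- wing_nut (a joint): Angle of the two-winged nut (58 mm over its wings) on another clamp, rad, clockwise from above positive; already tight at 0, to be left so. The three clamps stand in a row, 130 mm apart, in any order, along the near edge of an 18 mm board with a white 12 mm panel on it.
- cross_knob (a joint): Angle of the four-lobed steel knob (52 mm over its lobes) on one of the other clamps, rad, clockwise from above positive; already tight at 0, to be left as it is.

How it is judged:
By the outcome, as a careful person would: the job done as asked, in the order asked, and still so for the second after the job is handed in, with the robot touching nothing.
It also fails if it takes over 29 s, if anything falls off the work surface, if the arm or the gripper's body presses on something with over 40 N, if the wrist force passes 120 N, or if a joint passes its speed limit or range.

ROBOT

A 6-joint arm with a two-finger parallel gripper is mounted at the origin on the work surface. World frame = base frame: x ahead of the robot, y to its left, z up, the work surface at z = 0. Lengths are in mm, angles in rad, forces in N, time in s.
With the tool pointing down it reaches from about 350 to 950 mm from the base axis. Payload 17.4 kg.
Tool frame: the origin (TCP) lies midway between the tips of the shut fingers; the grasp point (between the pads) lies 19 mm behind it (pinch_z is the distance from the TCP to the grasp point, in mm); z points along the fingers, y is the direction in which the jaws open and shut (so a half turn about z gives the same grasp; the last joint's range is limited). The gripper opens to 93 mm and grips with 3 to 60 N. Pads are 15 mm wide; open, the fingers measure 128 mm over their backs; the gripper's body (75 mm by 188 mm) begins 65 mm behind the grasp point.
Start: joints at [-1.216, 0.116, 1.442, -0, 1.584, -0.038], TCP at [258.366, -623.602, 218.646] pointing down, gripper open.
Joint ranges: [-2.83, 2.83], [-0.83, 2.19], [0.07, 2.5], [-1.14, 4.28], [0.01, 3], [-2.97, 2.97]. Speed limits (rad/s): [1.89, 1.89, 2.22, 3.14, 3.14, 3.14].

INTERFACE

Orientations are given as a unit quaternion [x, y, z, w].
In Python, from station import get_obs, snapshot, camera_model, close_job, look_for, tip_of, pinch_z gives the robot as it stands.
- The arm moves only by the tool jog_arm, never from a script. Its argument "motion" is a list of rows, each an object with "offset": the shift along the world's x, y, z in cm, a list of three; "twist": the turn about the world's z in rad. A call has 1 to 8 rows; each row is the pose to reach, as a shift and turn from the pose commanded when the call began; what a row does not reach only later rows make up. A row lasts 1/8 s, in which the tool goes at most 62.5 mm and 10.7 degrees, less where a joint would pass 70% of its speed; a pose out of reach is approached as far as the arm can. A call with a gripper value outside its range is refused whole. "claw" is the finger opening in cm, from 0 to 9.3, set as the call begins (left out, the last holds). The fingers move at their own pace and stop on an object; "force" is the grip in N (left out, the last holds). Time passes only in rows, so rows that repeat a pose let the fingers close. It gives the time, the measured TCP pose, the force and the opening at its end, in the units of the state.
- get_obs(): the state, without advancing time (a new reading comes with each control period).
- snapshot(name): name is "scene" or "top"; returns the picture (384x512x3 uint8, red, green, blue); there is no depth.
- camera_model(name): a dict with "fx", "fy", "cx", "cy" (pixels), "k1" (the pictures are not rectified: a ray, as slopes to the right and down, at radius r is drawn at 1 + k1 r^2 times it, then the intrinsics apply), "extrinsics" (4x4, takes a point from camera to world coordinates). Camera axes: x right, y down, z forward; pixel columns grow to the right and rows downward; lengths in mm; the calibration is good to about 2 mm. A picture is of the moment at which its call begins. camera_model takes no time and is no camera call.
- close_job(): hands the job in, once; it reports no verdict.
Trained networks look in the newest picture that a camera, given by its name, has taken for a name from the list of things; names that differ only in an ending like _2 or _b are one class to them, and where a whole thing is asked for, a point or a joint stands for the part that bears it (a point fixed in the world has none). Each returns a list of dicts, best first, with "conf" (0 to 1); they miss things now and then, are a little off and sometimes report something else, mostly with a low value. They report only what shows in the picture. A call takes as long as a camera call.
- look_for(camera, query): "point" ([x, y, z] in mm, in world coordinates, good to about 4 mm: the middle of the surface that is visible of it).
- tip_of(camera, query): "point" ([x, y, z] in mm, in world coordinates, good to about 4 mm: a listed point, or the origin of a listed thing).
The state is a dict: "time_s": time; "joint_positions": joint angles; "joint_vel": joint speeds; "tau": joint torques, N m; "eef_pos": TCP position; "tool_rot": TCP orientation; "force": force on the tool from outside, world axes, zero at the start; "wrist_torque": the same for the moment, N m; "finger_gap": finger opening in mm.
Only numpy, scipy, OpenCV 4.12 (cv2) and the standard library are available. Lean on these libraries where they do the work, as an engineer would, in place of code of your own. Each camera call takes 0.05 s, during which the arm holds its last target.

## Working session

There is one attempt and no reset: what is moved stays moved. The work goes in short steps, Python scripts to look and compute and a tool call to move; the robot and the scene stay as the last step left them, time stands still between calls to the robot, and variables do not carry over. Pictures are saved under pics/ and viewed, and the job is handed in when it is done.

Besides the shell and the picture viewer there is one more tool, called after "Request:" by a JSON object that holds its "fn" and its "kwargs". jog_arm: Moves the arm, as the interface text tells. Its arguments: {"type":"object","properties":{"motion":{"type":"array","items":{"type":"object","properties":{"offset":{"type":"array","items":{"type":"number"}},"twist":{"type":"number"}}}},"claw":{"type":"number"},"force":{"type":"number"}},"required":["motion"]}

```bash
mkdir -p pics
python3 - <<'E'
from station import *
import cv2
o=get_obs();print(o['time_s'],o['eef_pos'],o['tool_rot'],o['finger_gap'],pinch_z if not callable(pinch_z) else pinch_z())
for c in("scene","top"):
    im=snapshot(c);cv2.imwrite(f"pics/{c}1.png",im[:,:,::-1])
    for q in("ring_mid","wing_nut","cross_knob"):
        print(c,q,[(d['point'],d['conf']) for d in tip_of(c,q)][:3])
    m=camera_model(c);print(m)
E
```

```text
0.0 [ 258.29982367 -623.40968144  217.90573427] [ 9.80775433e-01  1.95138972e-01 -8.05674894e-05 -5.69696068e-04] 93.09622524351147 18.8
scene ring_mid [([527.7, 70.3, 71.5], 0.78)]Traceback (most recent call last):
  File "<stdin>", line 7, in <module>
ValueError: it knows: ring_mid
```

Run:
```python
from station import *
import cv2
im=snapshot("top");cv2.imwrite("pics/top1.png",im[:,:,::-1])
print([(d['point'],d['conf']) for d in tip_of("top","ring_mid")])
for c in("top","scene"):
    for q in("ring","wing_nut","cross_knob"):
        try: print(c,q,[(d['point'],d['conf']) for d in look_for(c,q)][:3])
        except Exception as e: print(e)
    print(camera_model(c))
print(get_obs()['time_s'])
```

```text
[([526.3, 72.7, 74.0], 0.54)]
top ring [([527.2, 66.2, 80.9], 0.7)]
top wing_nut []
top cross_knob [([518.3, -58.5, 71.8], 0.56)]
{'fx': 498.4327569972738, 'fy': 498.4327569972738, 'cx': 249.9699603085138, 'cy': 185.61717415235438, 'k1': -0.16109835148367388, 'extrinsics': array([[-2.53146847e-02, -9.94392216e-01,  1.02680508e-01,
         4.72837733e+02],
       [-9.98840063e-01,  2.93681069e-02,  3.81581249e-02,
         1.86742205e+01],
       [-4.09596745e-02, -1.01595444e-01, -9.93982229e-01,
         1.04583786e+03],
       [ 0.00000000e+00,  0.00000000e+00,  0.00000000e+00,
         1.00000000e+00]])}
scene ring [([541.8, 71.4, 78.3], 0.78)]
scene wing_nut [([560.5, 200.2, 76.3], 0.57)]
scene cross_knob [([520.1, -59.4, 69.7], 0.71)]
{'fx': 474.2366766217604, 'fy': 474.2366766217604, 'cx': 262.95357657073595, 'cy': 187.43018116634258, 'k1': -0.17352931274276528, 'extrinsics': array([[-4.32671774e-01,  5.07489242e-01, -7.45150861e-01,
         1.15280407e+03],
       [ 9.01531469e-01,  2.49060261e-01, -3.53850247e-01,
         2.97954959e+02],
       [ 6.01227454e-03, -8.24877964e-01, -5.65278867e-01,
         5.34218971e+02],
       [ 0.00000000e+00,  0.00000000e+00,  0.00000000e+00,
         1.00000000e+00]])}
0.5
```

View pics/scene1.png

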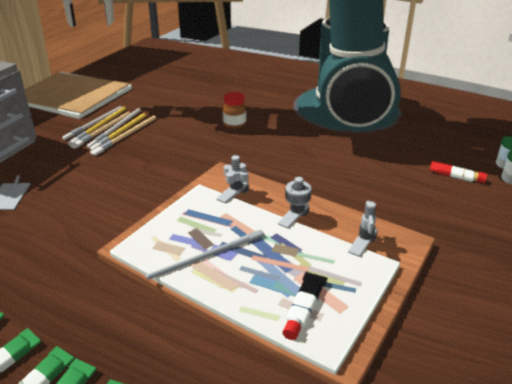

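View pics/top1.png

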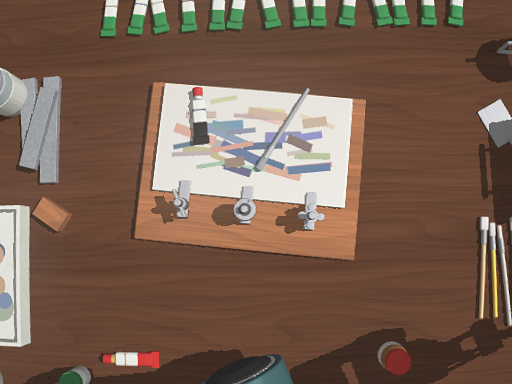

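The picture shows the ring in the middle clamp (scene about (297,190), top about (245,209)). The four-lobed knob is on the robot's right and the wing nut is on its left. I'll zoom in to refine the centre.

```bash
python3 - <<'E'
import cv2,numpy as np
a=cv2.imread("pics/scene1.png")[165:235,260:335];b=cv2.imread("pics/top1.png")[175:245,208:283]
f=lambda i:cv2.resize(i,None,fx=5,fy=5,interpolation=cv2.INTER_CUBIC)
cv2.imwrite("pics/crop1.png",np.hstack([f(a),f(b)]))
E
cat > h.py <<'E'
import numpy as np,cv2
from station import *
def cam(n):
    m=camera_model(n);E=np.array(m['extrinsics']);return m,E
def proj(n,p):
    m,E=cam(n);q=E[:3,:3].T@(np.array(p,float)-E[:3,3]);s=q[:2]/q[2];s=s*(1+m['k1']*(s@s));return np.array([m['fx']*s[0]+m['cx'],m['fy']*s[1]+m['cy']])
E
python3 - <<'E'
from h import *
for z in(66,70,74):
  for d,n in((0,'mid'),(12,'ringtop'),(29,'stud')):
    print(z,n,proj('scene',[526,71,z+d]).round(1),proj('top',[526,71,z+d]).round(1))
E
```

```text
66 mid [300.2 194.2] [243.1 210.1]
66 ringtop [300.5 188.4] [242.8 209.8]
66 stud [301.  180.1] [242.3 209.3]
70 mid [300.3 192.3] [243. 210.]
70 ringtop [300.6 186.5] [242.7 209.7]
70 stud [301.1 178.1] [242.2 209.2]
74 mid [300.4 190.4] [242.9 209.9]
74 ringtop [300.8 184.5] [242.6 209.6]
74 stud [301.3 176.1] [242.1 209.1]
```

View pics/crop1.png

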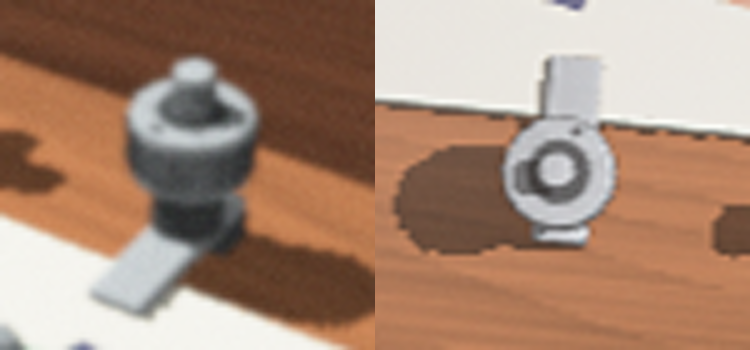

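Run:
```python
from h import *
from scipy.optimize import least_squares as L
for n,s,t in(('ringtop',(298,188.2),(244.6,209)),('mid',(298,192.7),(244.7,209.3)),('stud',(298.8,179),(244.3,208.6))):
    r=L(lambda p:np.r_[proj('scene',p)-s,proj('top',p)-t],[526,71,75]);print(n,r.x.round(1),r.fun.round(1))
r=L(lambda p:np.r_[proj('top',[*p,80])-[181.5,203]],[526,200]);print('wing',r.x.round(0))
r=L(lambda p:np.r_[proj('top',[*p,80])-[312,214]],[526,-60]);print('cross',r.x.round(0))
```

```text
ringtop [527.5  67.2  78.2] [ 0.1  0.   0.1 -0.1]
mid [527.4  67.6  68.9] [ 0.1  0.   0.1 -0. ]
stud [527.1  67.2  96.7] [-0.1 -0.  -0.1  0. ]
wing [542. 191.]
cross [514. -63.]
```

Request:
{"fn": "jog_arm", "kwargs": {"motion": [{"offset":[2.1,5.5,0],"twist":0.14},{"offset":[4.2,11,0],"twist":0.28},{"offset":[6.3,16.5,0],"twist":0.42},{"offset":[8.4,22,0],"twist":0.56},{"offset":[10.5,27.5,0],"twist":0.7},{"offset":[12.6,33,0],"twist":0.84},{"offset":[14.7,38.5,0],"twist":0.98},{"offset":[16.8,44,0],"twist":1.12}], "claw": 9.3}}

```text
time_s: 1.5
eef_pos: [426.6, -181.8, 219.0]
tool_rot: [0.726, 0.688, 0.0, 0.0]
force: [1.0, -1.5, -0.1]
finger_gap: 93.1
```

Request:
{"fn": "jog_arm", "kwargs": {"motion": [{"offset":[2,5,0],"twist":0.14},{"offset":[4,10,0],"twist":0.28},{"offset":[6,15,0],"twist":0.42},{"offset":[8,20,-2],"twist":0.56},{"offset":[10.1,25.1,-5],"twist":0.66},{"offset":[10.1,25.1,-8],"twist":0.66},{"offset":[10.1,25.1,-8],"twist":0.66}]}}

```text
time_s: 2.38
eef_pos: [526.4, 67.7, 136.7]
tool_rot: [0.465, 0.885, -0.001, -0.002]
force: [-0.1, -0.9, 0.2]
finger_gap: 93.0
```

Run:
```python
from station import *
import cv2,numpy as np
o=get_obs();print(o['time_s'],o['eef_pos'],o['tool_rot'],o['force'],o['wrist_torque'],o['joint_positions'])
im=snapshot("scene")[:,:,::-1];cv2.imwrite("pics/s2.png",cv2.resize(im[60:280,180:440],None,fx=2.5,fy=2.5))
```

```text
2.375 [526.36443168  67.74770264 136.66991962] [ 0.46529396  0.88515424 -0.00104658 -0.00155128] [-0.0778086  -0.94867612  0.17213395] [-0.02492588 -0.10179412  0.00046876] [ 8.00003768e-02 -1.65302607e-01  1.85104808e+00 -1.11240729e-04
  1.45958817e+00 -5.22848194e-01]
```

View pics/s2.png

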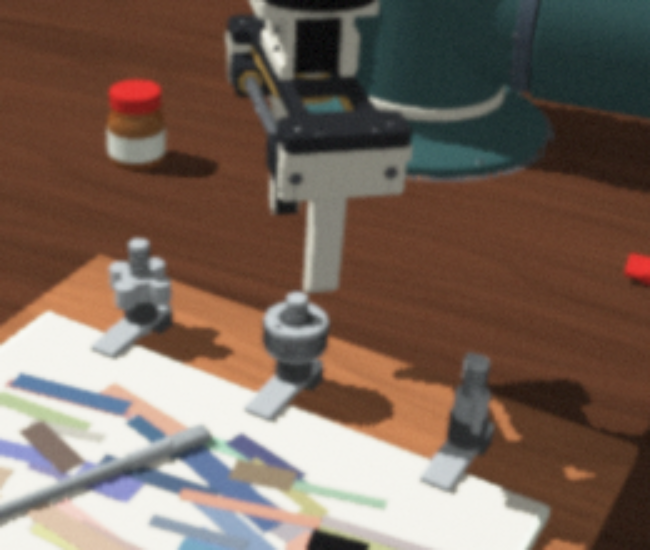

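Request:
{"fn": "jog_arm", "kwargs": {"motion": [{"offset":[0.1,0,-3],"twist":0},{"offset":[0.1,0,-6],"twist":0},{"offset":[0.1,0,-8],"twist":0},{"offset":[0.1,0,-8.7],"twist":0},{"offset":[0.1,0,-8.7],"twist":0}]}}

```text
time_s: 3.05
eef_pos: [528.7, 67.2, 52.3]
tool_rot: [0.466, 0.885, 0.0, 0.0]
force: [0.6, 0.9, 0.6]
finger_gap: 93.2
```

Run:
```python
from station import *
import cv2,numpy as np
o=get_obs();print(o['time_s'],o['eef_pos'],o['force'],o['wrist_torque'])
im=snapshot("scene")[:,:,::-1];a=cv2.resize(im[130:260,230:360],None,fx=3,fy=3)
im=snapshot("top")[:,:,::-1];b=cv2.resize(im[145:275,180:310],None,fx=3,fy=3);cv2.imwrite("pics/s3.png",np.hstack([a,b]))
```

```text
3.05 [528.67645371  67.23147359  52.34818008] [0.5789676  0.91926092 0.60923899] [ 0.07232331 -0.15645607  0.03268186]
```

View pics/s3.png

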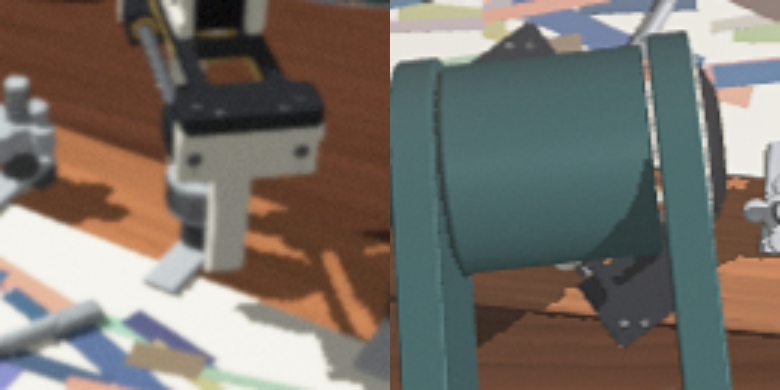

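Request:
{"fn": "jog_arm", "kwargs": {"motion": [{"offset":[0,0,-0.2],"twist":0},{"offset":[0,0,-0.2],"twist":0},{"offset":[0,0,-0.2],"twist":0},{"offset":[0,0,-0.2],"twist":0},{"offset":[0,0,-0.2],"twist":0},{"offset":[0,0,-0.2],"twist":0},{"offset":[0,0,-0.2],"twist":0},{"offset":[0,0,-0.2],"twist":0}], "claw": 3.8, "force": 25}}

```text
time_s: 4.15
eef_pos: [528.2, 67.3, 49.6]
tool_rot: [0.466, 0.885, -0.0, -0.0]
force: [-3.5, -1.9, 2.1]
finger_gap: 42.8
```

Run:
```python
from station import *
o=get_obs();print(o['time_s'],o['eef_pos'],o['tool_rot'],o['force'],o['wrist_torque'],o['finger_gap'])
```

```text
4.15 [528.24608801  67.30311897  49.64200434] [ 4.65694262e-01  8.84945659e-01 -1.48608373e-04 -1.11261788e-04] [-3.45106699 -1.93108357  2.06179943] [-0.2498162   0.38890093  0.04070888] 42.83204597488369
```

Request:
{"fn": "jog_arm", "kwargs": {"motion": [{"offset":[0,0,-0.23],"twist":-0.1},{"offset":[0,0,-0.26],"twist":-0.2},{"offset":[0,0,-0.29],"twist":-0.3},{"offset":[0,0,-0.32],"twist":-0.4},{"offset":[0,0,-0.32],"twist":-0.4}]}}

```text
time_s: 4.78
eef_pos: [528.2, 67.3, 47.9]
tool_rot: [0.633, 0.774, -0.0, -0.0]
force: [-14.1, -3.4, 19.4]
finger_gap: 43.0
```

```bash
cat > st.py <<'E'
from station import *
import numpy as np
o=get_obs();q=o['tool_rot'];print(o['time_s'],o['eef_pos'].round(1),'yaw',round(2*np.arctan2(q[1],q[0])-np.pi/2,3),o['force'].round(1),o['wrist_torque'].round(3),o['finger_gap'])
E
python3 st.py
```

```text
4.775 [528.2  67.3  47.9] yaw 0.2 [-14.1  -3.4  19.4] [-0.596  2.26  -0.139] 43.04270037980691
```

Request:
{"fn": "jog_arm", "kwargs": {"motion": [{"offset":[-0.07,-0.02,0.1],"twist":0},{"offset":[-0.14,-0.04,0.2],"twist":0},{"offset":[-0.14,-0.04,0.17],"twist":-0.1},{"offset":[-0.14,-0.04,0.14],"twist":-0.2},{"offset":[-0.14,-0.04,0.14],"twist":-0.2}]}}

```text
time_s: 5.4
eef_pos: [527.9, 67.2, 48.0]
tool_rot: [0.707, 0.707, 0.001, 0.001]
force: [7.3, 0.9, -2.9]
finger_gap: 43.0
```

```bash
python3 st.py
```

```text
5.4 [527.9  67.2  48. ] yaw 0.0 [ 7.3  0.9 -2.9] [ 0.149 -1.448 -0.154] 43.029758659450835
```

Request:
{"fn": "jog_arm", "kwargs": {"motion": [{"offset":[0.04,0.01,-0.03],"twist":-0.1},{"offset":[0.04,0.01,-0.06],"twist":-0.2},{"offset":[0.04,0.01,-0.08],"twist":-0.27},{"offset":[0.04,0.01,-0.08],"twist":-0.27}]}}

```text
time_s: 5.9
eef_pos: [527.8, 67.2, 47.1]
tool_rot: [0.795, 0.606, 0.0, 0.0]
force: [4.4, -0.2, -1.3]
finger_gap: 43.0
```

```bash
python3 st.py
```

```text
5.9 [527.8  67.2  47.1] yaw -0.268 [ 4.4 -0.2 -1.3] [ 0.032 -0.89  -0.098] 43.048033490502704
```

Request:
{"fn": "jog_arm", "kwargs": {"motion": [{"offset":[0,0,-0.03],"twist":-0.1},{"offset":[0,0,-0.05],"twist":-0.15},{"offset":[0,0,-0.05],"twist":-0.15}]}}

```text
time_s: 6.28
eef_pos: [527.7, 67.2, 46.7]
tool_rot: [0.838, 0.546, 0.0, 0.0]
force: [5.8, 1.6, -0.8]
finger_gap: 43.1
```

```bash
python3 st.py
```

```text
6.275 [527.7  67.2  46.7] yaw -0.416 [ 5.8  1.6 -0.8] [ 0.134 -0.986 -0.1  ] 43.078786837776214
```

Request:
{"fn": "jog_arm", "kwargs": {"motion": [{"offset":[0,0,-0.02],"twist":-0.05},{"offset":[0,0,-0.03],"twist":-0.1},{"offset":[0,0,-0.03],"twist":-0.1}]}}

```text
time_s: 6.65
eef_pos: [527.7, 67.2, 46.4]
tool_rot: [0.864, 0.504, 0.0, 0.0]
force: [5.8, 1.8, -0.5]
finger_gap: 43.0
```

```bash
python3 st.py
```

```text
6.65 [527.7  67.2  46.4] yaw -0.515 [ 5.8  1.8 -0.5] [ 0.21  -0.922  0.589] 43.00015153944127
```

Request:
{"fn": "jog_arm", "kwargs": {"motion": [{"offset":[0,0,0],"twist":0},{"offset":[0,0,0],"twist":-0.03},{"offset":[0,0,0],"twist":-0.06},{"offset":[0,0,0],"twist":-0.06}], "force": 40}}

```text
time_s: 7.15
eef_pos: [527.7, 67.2, 46.5]
tool_rot: [0.879, 0.477, 0.0, 0.0]
force: [4.9, 2.4, 1.4]
finger_gap: 42.8
```

```bash
python3 st.py
```

```text
7.15 [527.7  67.2  46.5] yaw -0.576 [4.9 2.4 1.4] [ 0.278 -0.902  0.641] 42.803782486006774
```

Request:
{"fn": "jog_arm", "kwargs": {"motion": [{"offset":[0,0,0],"twist":-0.04},{"offset":[0,0,0],"twist":-0.08},{"offset":[0,0,0],"twist":-0.08}]}}

```text
time_s: 7.52
eef_pos: [527.7, 67.3, 46.5]
tool_rot: [0.897, 0.442, 0.0, 0.0]
force: [4.7, 2.0, 2.1]
finger_gap: 43.2
```

```bash
python3 st.py;python3 - <<'E'
from station import *
import cv2,numpy as np
im=snapshot("scene")[:,:,::-1];cv2.imwrite("pics/s4.png",cv2.resize(im[130:260,230:360],None,fx=4,fy=4))
E
```

```text
7.525 [527.7  67.3  46.5] yaw -0.656 [4.7 2.  2.1] [ 0.358 -0.84   0.755] 43.15838094694929
```

View pics/s4.png

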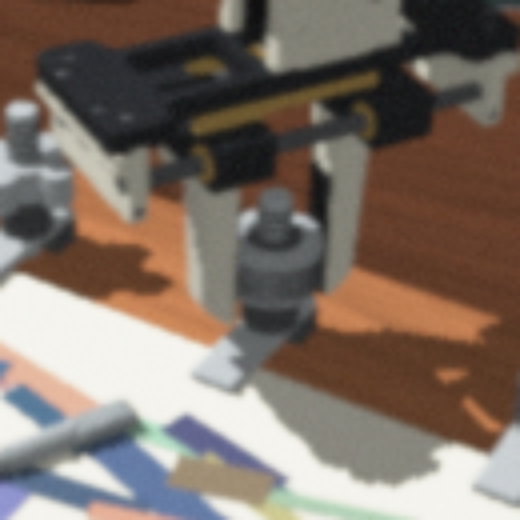

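Request:
{"fn": "jog_arm", "kwargs": {"motion": [{"offset":[0,0,0],"twist":0},{"offset":[0,0,0],"twist":0},{"offset":[0,0,0],"twist":0},{"offset":[0,0,0],"twist":0},{"offset":[0,0,3],"twist":0},{"offset":[0,0,8],"twist":0},{"offset":[-2,-5,13],"twist":0},{"offset":[-4,-10,17],"twist":0}], "claw": 7.5}}

```text
time_s: 8.57
eef_pos: [491.4, -22.1, 208.4]
tool_rot: [0.897, 0.441, 0.0, 0.0]
force: [1.0, -0.8, 0.0]
finger_gap: 75.0
```

Request:
{"fn": "jog_arm", "kwargs": {"motion": [{"offset":[-2,-6,0],"twist":0},{"offset":[-4,-12,0],"twist":0},{"offset":[-6,-18,0],"twist":0},{"offset":[-8,-24,0],"twist":0},{"offset":[-8,-24,0],"twist":0}]}}

```text
time_s: 9.2
eef_pos: [410.4, -264.5, 206.6]
tool_rot: [0.899, 0.439, -0.0, -0.0]
force: [0.2, 0.2, -0.7]
finger_gap: 74.8
```

```bash
python3 st.py;python3 - <<'E'
from station import *
import cv2,numpy as np
a=snapshot("scene")[:,:,::-1];b=snapshot("top")[:,:,::-1]
cv2.imwrite("pics/top5.png",b);cv2.imwrite("pics/scene5.png",a)
a=a[165:235,260:335];b=b[175:245,208:283]
f=lambda i:cv2.resize(i,None,fx=5,fy=5,interpolation=cv2.INTER_CUBIC)
cv2.imwrite("pics/crop5.png",np.hstack([f(a),f(b)]))
A=cv2.imread("pics/top1.png");B=cv2.imread("pics/top5.png")
cv2.imwrite("pics/cmp5.png",np.vstack([cv2.resize(x[170:240,155:345],None,fx=4,fy=4) for x in(A,B)]))
E
```

```text
9.2 [ 410.4 -264.5  206.6] yaw -0.663 [ 0.2  0.2 -0.7] [-0.021 -0.027 -0.013] 74.80100758034006
```

View pics/crop5.png

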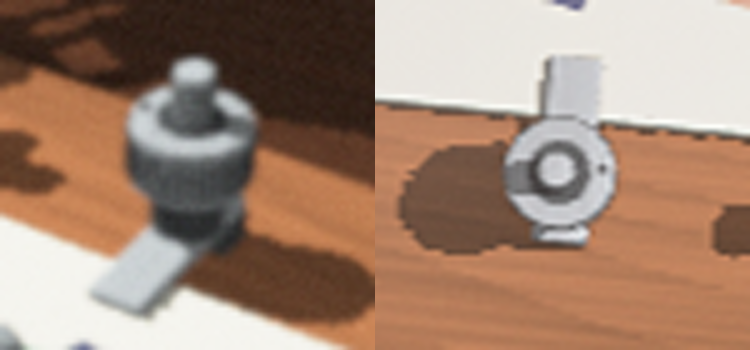

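View pics/cmp5.png

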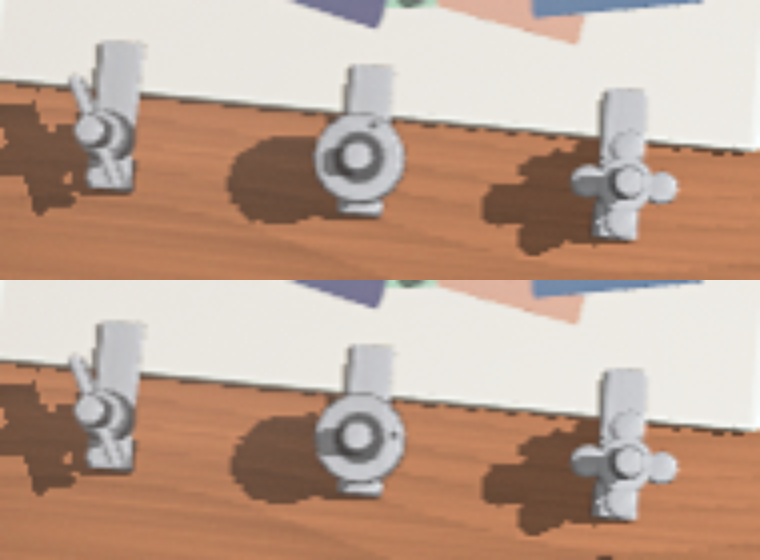

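```bash
python3 -c "
from station import *
print(close_job())"
```

```text
the job is handed in; nothing more can be done
None
```

The round ring (the middle clamp) is screwed down clockwise to its stop, released, and the job is handed in. The arm had backed well clear by 9.2 s.

**Stop reached:** the torque about the vertical axis read about 0.1 N m in size while turning. It rose to 0.59 N m after about 1.1 rad, then to 0.76 N m as I pushed on with a firmer grip.

**Turn measured:** the mark on the ring moved about 1.1 rad clockwise between the before and after top pictures. The gripper turned 1.26 rad in all, so the fingers slipped on the ring at the stop.

**Other clamps:** the wing nut and the four-lobed knob look the same in the before and after pictures.

**Checks that disagreed:**
- **Torque sign:** the turning torque read slightly negative before the stop. I put this down to side load on the grip.
- **Finger gap:** it read 42.8–43.2 mm while gripping the 44 mm ring, and I did not explain the difference.
- **Downward force:** early in the turn I moved about 2 mm too far down, which put about 19 N on the wrist. I corrected it straight away.

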